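# Jack up one side of a seized lockbox

## Task

The seized steel lockbox must have its flanged side raised so its underside can be examined. Set the small red jack's saddle under the yellow mark on the box's flange, pushing the jack in until its nose is felt against the box wall; then pump the handle twice: a test stroke that lifts the flange a little, let the handle come all the way back up so the box is gently back on the bench, then press the handle right down and finish while still holding it down. Do not touch the box with the gripper or shove it out of place, and leave the jar, jar lid and brush alone.

Things in the scene. Friction and masses are not known exactly. Their poses are not given: they have to be found in the camera images.
- jack: Small red toe jack, loose on the bench, 0.86 kg in all, centre of mass some 15 mm behind its tower's centre. Origin: underside, below the centre of its tower; x points to its nose, z up. Base plate 84 mm wide, 10 mm thick, from x = -150 to +50 mm; the saddle stands in front of the tower, the pump handle slopes up behind it.
- jack_tower (a point): Centre of the top of the jack's upright dark steel tower, 30 x 30 mm, top 96 mm above the bench, with a small white stripe along the jack's x. Grip the tower's upper part across its two sides (along the jack's y), fingers down. The saddle's steel carriage is in front of it, up to 25 mm ahead of its centre.
- jack_nose (a point): Foremost point of the jack's base, 85 mm ahead of the jack's origin, 5 mm above the bench: a round nose of 20 mm radius about the saddle's centre line, 10 mm high. When it touches the box wall the saddle's centre is 20 mm from the wall, as the mark is.
- saddle: Round black rubber saddle of the jack, 30 mm across, on a steel toe. Origin: centre of its top face, at x = 65 mm, y = 0 in the jack's frame, 36 mm above the bench while the handle is up; it rises 54.5 mm per rad of the handle (30 mm in all). z up.
- pump_handle (a joint): Handle angle, rad: 0 = fully up (rest, sloping up and back at 0.5 rad), 0.55 = right down on its stop, about level. A spring raises it (2 to 4 N at the pad); with the box's weight the pad needs 6 to 12 N down. It does not latch. Hinge line: the jack's y, at x = -24, z = 55 mm in the jack's frame.
- handle_pad (a point): Centre of the top face of the orange pad at the handle's end, 125 mm from the hinge along the handle and 5 mm above its middle line. The pad is 50 mm long, 34 mm wide, 10 mm thick. It stands about 119 mm above the bench when the handle is up, about 54 mm when down, and swings about 11 mm backwards on the way.
- evidence_box: Steel lockbox, grey, blue lid, 180 x 260 mm, 68 mm high, 1.9 to 3 kg, loose. Origin: centre of its underside; z up. From its -x wall (x = -90 mm; lid rim 2 mm proud) a flange 240 mm long sticks out to x = -130 mm, underside 44 mm and top 48 mm above the bench. Lifted there, it tilts about its far bottom edge.
- lift_mark: Yellow disc, 30 mm across with a black dot, stuck on top of the flange; it marks the lift point. Origin: centre of its underside on the flange's top face, 20 mm from the box wall, anywhere up to 35 mm either side of the flange's middle; 48 mm above the bench when the box is down; axes as the box's.
- powder_jar: Closed steel-coloured jar, 60 mm across, 85 mm high, bystander. Origin: centre of its underside.
- jar_lid: Loose black jar lid, 52 mm across, 14 mm high, bystander. Origin: centre of its underside.
- dusting_brush: Dusting brush lying on the bench, bystander. Its x axis runs along it.

How it is judged:
On the way, in this order (a step that is already met when the one before it is completed fails the run):
1. the jack stands flat with its saddle down and centred under the mark (within 13 mm), its nose against the box wall (within 3 mm) (horizontal distance between saddle and lift_mark below 0.013 m and x of jack_nose in the frame of evidence_box above -0.093 m and height (world z) of saddle below 0.04 m and angle between jack's own z axis and vertical below 0.06 rad and value of joint pump_handle below 0.1 rad), for 0.1 s.
2. test stroke: the saddle lifts the mark by at least 4 mm (contact force between saddle and evidence_box above 2 N and height (world z) of lift_mark above 0.052 m), for 0.1 s.
3. the handle is back up and the box back down on the bench (value of joint pump_handle below 0.08 rad and contact force between saddle and evidence_box below 0.3 N and height (world z) of lift_mark below 0.05 m), for 0.1 s.
At the end, for the whole second after the job is handed in: The fingers hold the handle down (joint over 0.48 rad, over 2 N), the saddle carries the flange (over 3 N) within 17 mm of the mark, the mark is over 60 mm above the bench (raised 12 mm or more), the jack stands flat, the box is still, not touched by the robot and within 35 mm of where it was (value of joint pump_handle above 0.48 rad and contact force between the fingers and jack above 2 N and contact force between saddle and evidence_box above 3 N and height (world z) of lift_mark above 0.06 m and horizontal distance between saddle and lift_mark below 0.017 m and angle between jack's own z axis and vertical below 0.06 rad and contact force between each of the arm, the fingers and evidence_box below 0.5 N and linear speed of evidence_box below 0.02 m/s and distance of evidence_box from where it was at the start of the episode below 0.035 m); the arm keeps its last pose, push and grip.
It fails at once if the robot touches the lockbox (over 3 N) (contact force between any of the arm, the fingers and evidence_box above 3 N).
It fails at once if the box is shoved over 35 mm out of place (distance of evidence_box from where it was at the start of the episode above 0.035 m).
It fails at once if the box is dropped or jolted (its middle faster than 0.15 m/s) (linear speed of evidence_box above 0.15 m/s).
It fails at once if the jar, its lid or the brush is moved by over 30 mm (distance of any of powder_jar, jar_lid, dusting_brush from where it was at the start of the episode above 0.03 m).
It also fails if it takes over 61 s, if anything falls off the work surface, if the arm or the gripper's body presses on something with over 40 N, if the wrist force passes 120 N, or if a joint passes its speed limit or range.

## Robot

A 7-joint arm with a two-finger parallel gripper is mounted at the origin on the work surface. World frame = base frame: x ahead of the robot, y to its left, z up, the work surface at z = 0. Lengths are in m, angles in rad, forces in N, time in s.
With the tool pointing down it reaches from about 0.4 to 0.875 m from the base axis. Payload 6.5 kg.
Tool frame: the origin (TCP) lies at the very end of the fingers, on their centre line; the grasp point (between the pads) lies 19 mm behind it; z points along the fingers, y is the line along which they close (so a half turn about z gives the same grasp; the last joint's range is limited). The gripper opens to 85 mm and grips with 20 to 120 N. Pads are 22 mm wide; open, the fingers measure 114 mm over their backs; the gripper's body (76 mm by 85 mm) begins 54 mm behind the grasp point. The pads swing forward as they close: fully open they stand 13 mm farther back than shut.
Start: joints at [1.182, 0.536, -0.004, 1.538, 0.003, 1.067, -0.071], TCP at [0.206, -0.616, 0.231] pointing down, gripper open.
Joint ranges: [-2.7, 2.7], [-0.37, 2.16], [-1.27, 1.26], [0.24, 2.4], [-1.31, 4.45], [0.19, 1.91], [-2.76, 2.76]. Speed limits (rad/s): [2.39, 2.39, 3.14, 3.14, 3.14, 3.14, 3.14].

## Interface

Orientations are given as a rotation vector (axis times angle).
In Python, from cell import env, read_camera, calibration gives the robot as it stands.
- The arm moves only by the tool arm_command, never from a script. Its argument "steps" is a list of rows, each an object of numbers: "x", "y", "z": the shift along the tool's x, y, z as a fraction of full scale; "rx", "ry", "rz": the turn, a rotation vector about the tool's x, y, z as a fraction of full scale; "hand": the finger opening in mm, from 0 to 85.4. In form: [{"x": .., "y": .., "z": .., "rx": .., "ry": .., "rz": .., "hand": ..}, ...]. A call has 1 to 20 rows; each row shifts and turns the commanded pose from where the row before left it, along the tool's axes as they then stand; what a row does not reach is not made up. Full scale, the value 1, is 0.25 m for a shift and 90 degrees for a turn. A row lasts 1/10 s, in which the tool goes at most 50 mm and 8.59 degrees, less where a joint would pass 70% of its speed; a pose out of reach is approached as far as the arm can. A call with a number of a shift or a turn outside -1 to 1 is refused whole. A call with a gripper value outside its range is refused whole. The fingers move at their own pace and stop on an object; "grip_force" is the grip in N (left out, the last holds). Time passes only in rows, so rows that do not move let the fingers close. It gives the time, the measured TCP pose, the force, the opening and the grip force at its end, in the units of the state.
- env.get_state(): the state, without advancing time (a new reading comes with each control period).
- read_camera(name): name is "side" or "top" or "wrist"; returns the picture (384x512x3 uint8, red, green, blue); there is no depth.
- calibration(name): a dict with "mtx" (3x3 intrinsics, pixels), "position" and "orientation" of the camera in the world. Camera axes: x right, y down, z forward; pixel columns grow to the right and rows downward; lengths in m; the calibration is good to about 2 mm. A picture is of the moment at which its call begins: read the wrist's pose just before it. calibration takes no time and is no camera call; for the wrist camera it gives the pose at the moment of the call.
- env.sign_off(): hands the job in; it is judged then, once.
The state is a dict: "clock": time; "q": joint angles; "dq": joint speeds; "joint_torque": joint torques, N m; "tool_pos": TCP position; "ee_rot": TCP orientation; "contact_force": force on the tool from outside, world axes, zero at the start; "torque": the same for the moment, N m; "opening": finger opening in m; "finger_force": force on a finger pad.
Only numpy, scipy, OpenCV 4.12 (cv2) and the standard library are available. Lean on these libraries where they do the work, as an engineer would, in place of code of your own. Each camera call takes 0.05 s, during which the arm holds its last target. There are 200 camera calls.

## Working session

There is one attempt and no reset: what is moved stays moved. The work goes in short steps, Python scripts to look and compute and a tool call to move; the robot and the scene stay as the last step left them, time stands still between calls to the robot, and variables do not carry over. Pictures are saved under pics/ and viewed, at most 10 in all, crops included, and the job is handed in when it is done.

Besides the shell and the picture viewer there is one more tool, called after "Call:" as a command line: name --argument value ..., lists and objects as JSON in quotes. arm_command: Moves the arm, as the interface text tells. Shift numbers are shares of 0.25 m and turn numbers shares of 90 degrees, none past 1 either way. Its arguments: {"type":"object","properties":{"steps":{"type":"array"},"grip_force":{"type":"number"}},"required":["steps"]}

```bash
mkdir -p pics; ls; python3 - <<'E'
from cell import env, read_camera, calibration
import cv2
for n in ("top","side"):
    im=read_camera(n); cv2.imwrite(f"pics/{n}0.png",cv2.cvtColor(im,cv2.COLOR_RGB2BGR))
    c=calibration(n); print(n,c)
s=env.get_state(); print(s)
E
```

```text
pics
top {'mtx': array([[352.47125675,   0.        , 253.67798653],
       [  0.        , 352.47125675, 189.01524564],
       [  0.        ,   0.        ,   1.        ]]), 'position': array([ 0.49398298, -0.00630883,  0.85204566]), 'orientation': array([-2.18307885,  2.11542144, -0.19110059])}
side {'mtx': array([[438.33222308,   0.        , 253.85498677],
       [  0.        , 438.33222308, 190.91781408],
       [  0.        ,   0.        ,   1.        ]]), 'position': array([0.45571386, 0.80427869, 0.58426025]), 'orientation': array([-0.28656459,  2.63121515, -1.4949956 ])}
{'clock': 0.1, 'q': array([ 1.1818023 ,  0.53712567, -0.00446103,  1.53876367,  0.00256928,
        1.06730436, -0.07122055]), 'dq': array([ 1.52125303e-03, -8.43018624e-04, -6.06839608e-05, -3.25861488e-03,
       -2.13544288e-03, -9.15554533e-04,  8.38573088e-04]), 'joint_torque': array([ 2.76301274e-03, -5.84569824e+01,  1.05205815e+00, -2.59779453e+01,
        1.26211852e-02,  4.61424206e-03,  6.01167841e-06]), 'tool_pos': array([ 0.20601837, -0.61588493,  0.23048178]), 'ee_rot': array([-3.09920984e+00, -5.04680574e-01,  5.25320344e-04]), 'contact_force': array([ 0.49608568,  0.35148882, -0.02791382]), 'torque': array([-0.02441681,  0.00853404, -0.0036473 ]), 'finger_force': 0.0, 'opening': 0.08542782035825972}
```

View pics/top0.png

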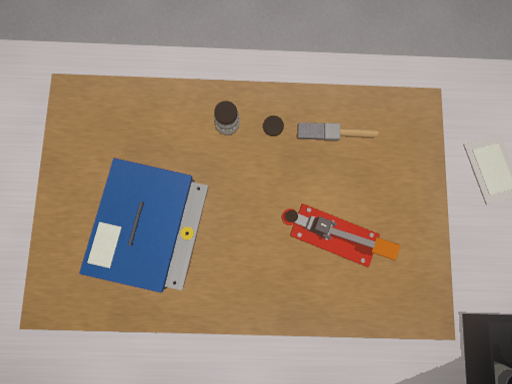

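View pics/side0.png

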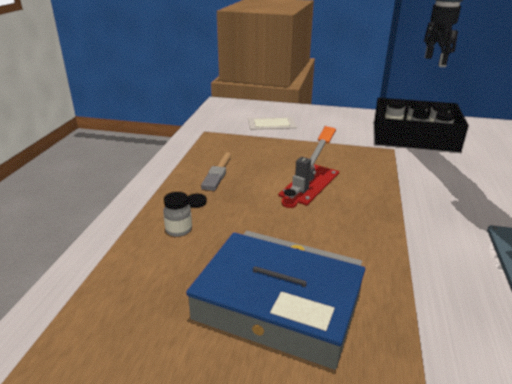

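The top picture shows the box at (137,225), flange right of it with the yellow mark at about (187,233). The jack is at about (335,235), nose left (290,216), pad at (386,248). Jar, lid and brush are at the top, clear of the path.

```bash
cat > h.py <<'E'
from cell import env, read_camera, calibration
import cv2, numpy as np
from scipy.spatial.transform import Rotation as R
def bp(cal,uv,z):
    K=cal["mtx"];r=R.from_rotvec(cal["orientation"]).as_matrix();p=cal["position"]
    d=r@np.linalg.solve(K,[uv[0],uv[1],1.]); return p+d*(z-p[2])/d[2]
def proj(cal,P):
    r=R.from_rotvec(cal["orientation"]).as_matrix();c=(np.asarray(P)-cal["position"])@r
    q=c@cal["mtx"].T; return q[:,:2]/q[:,2:]
def cent(m): 
    n,l,s,c=cv2.connectedComponentsWithStats(m.astype(np.uint8)); i=1+s[1:,4].argmax(); return c[i],s[i,4],l==i
E
python3 - <<'E'
from h import *
im=cv2.cvtColor(cv2.imread("pics/top0.png"),cv2.COLOR_BGR2RGB); c=calibration("top")
h=cv2.cvtColor(im,cv2.COLOR_RGB2HSV); H,S,V=[h[...,i].astype(int) for i in range(3)]
m=(H>22)&(H<33)&(S>180)&(V>120); u,a,_=cent(m); print("mark",u,a,bp(c,u,.049))
m=(H>8)&(H<16)&(S>215)&(V>150); u,a,_=cent(m); print("pad",u,a,bp(c,u,.118))
m=((H<6)|(H>174))&(S>180)&(V>100); u,a,l=cent(m); print("red",u,a,bp(c,u,.01)); 
pts=np.argwhere(l)[:,::-1].astype(np.float32); print("redrect",[bp(c,p,.01).round(4)[:2] for p in cv2.boxPoints(cv2.minAreaRect(pts))])
m=(H>100)&(H<125)&(S>150)&(V>50); u,a,l=cent(m); pts=np.argwhere(l)[:,::-1].astype(np.float32)
r=cv2.minAreaRect(pts); print("lid",r,[bp(c,p,.068).round(4)[:2] for p in cv2.boxPoints(r)], bp(c,r[0],.068))
cv2.imwrite("pics/crop1.png",cv2.cvtColor(cv2.resize(im[190:275,270:410],None,fx=5.6,fy=5.6,interpolation=cv2.INTER_CUBIC),cv2.COLOR_RGB2BGR))
E
```

```text
mark [186.81914894 232.77659574] 94 [0.51614264 0.1263118  0.049     ]
pad [384.57089552 247.82089552] 268 [ 0.49573189 -0.29488965  0.118     ]
red [333.08608206 243.85116653] 1243 [ 0.50166685 -0.21437626  0.01      ]
redrect [array([ 0.5351, -0.0771]), array([ 0.5879, -0.1018]), array([ 0.4895, -0.316 ]), array([ 0.4384, -0.2894])]
lid ((135.59381103515625, 224.52410888671875), (84.03751373291016, 121.53202819824219), 14.42077350616455) [array([0.4232, 0.3469]), array([0.6845, 0.3066]), array([0.6426, 0.1203]), array([0.3844, 0.1702])] [0.53020912 0.23642402 0.068     ]
```

View pics/crop1.png

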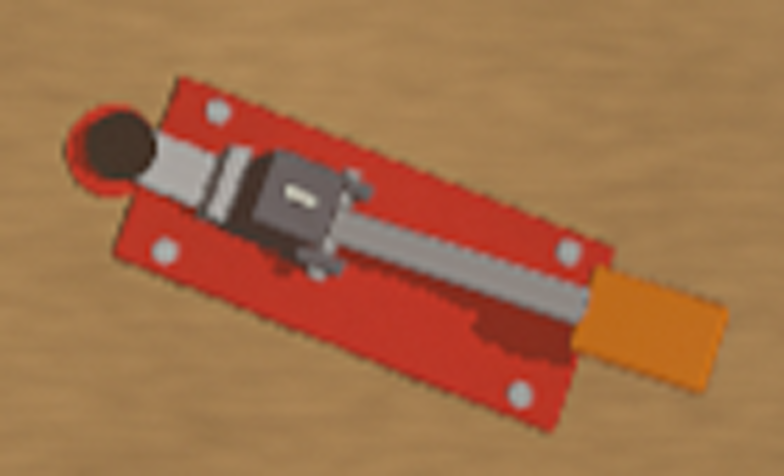

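The crop shows the jack's tower top centre at crop (299,198), saddle (120,146), base corners at (180,77), (115,257), (553,432), (613,248), and pad at (650,330).

```bash
python3 - <<'E'
from h import *
from scipy.optimize import least_squares
c=calibration("top")
px=np.array([[299,198],[120,146],[180,77],[115,257],[553,432],[613,248],[650,330]],float)
uv=(px+.5)/5.6-.5+[270,190]
P=np.array([[0,0,.096],[.065,0,.036],[.05,.042,.01],[.05,-.042,.01],[-.15,-.042,.01],[-.15,.042,.01],[-.136,0,.119]])
def res(v):
    W=P.copy();cs,sn=np.cos(v[2]),np.sin(v[2]);W[:,:2]=P[:,:2]@np.array([[cs,sn],[-sn,cs]])+v[:2]
    return (proj(c,W)-uv).ravel()
f=least_squares(res,[.52,-.17,1.3]);print("jack",f.x,np.degrees(f.x[2]));print(f.fun.reshape(-1,2).round(1))
im=cv2.imread("pics/top0.png")
cv2.imwrite("pics/crop2.png",cv2.resize(im[145:300,70:220],None,fx=3.8,fy=3.8,interpolation=cv2.INTER_CUBIC))
E
```

```text
jack [ 0.54169684 -0.17123523  1.21179797] 69.43090905643325
[[ -0.1  -0.6]
 [  0.1  -0.5]
 [-12.5  31.4]
 [ 11.7 -33.2]
 [ 11.3 -32.7]
 [-11.   33.4]
 [  0.9   0.3]]
```

View pics/crop2.png

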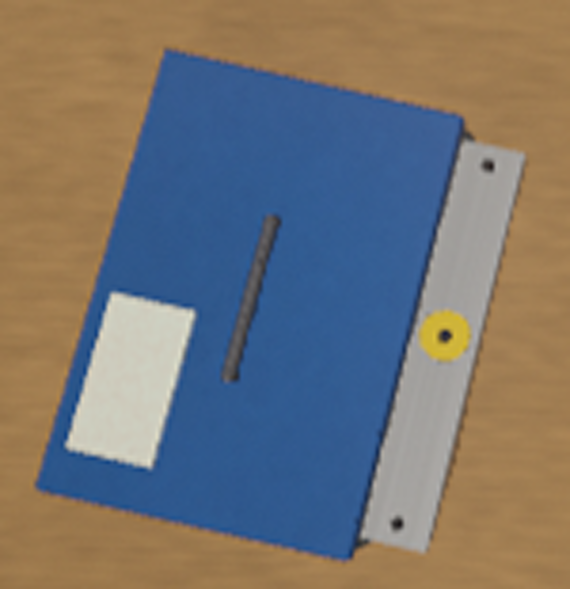

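Crop 2: lid corners at (165,50), (463,117), (350,560), (38,488); flange outer corners (526,156), (428,552); mark dot (445,335). My left/right labels for the jack base were swapped; refit.

```bash
cat >> h.py <<'E'
from scipy.optimize import least_squares
def fit(c,uv,P,x0):
    def W(v):
        w=P.copy();cs,sn=np.cos(v[2]),np.sin(v[2]);w[:,:2]=P[:,:2]@np.array([[cs,sn],[-sn,cs]])+v[:2];return w
    return least_squares(lambda v:(proj(c,W(v))-uv).ravel(),x0,loss="soft_l1")
JP=np.array([[0,0,.096],[.065,0,.036],[.05,-.042,.01],[.05,.042,.01],[-.15,.042,.01],[-.15,-.042,.01],[-.136,0,.119]])
BP=np.array([[.092,-.132,.068],[-.092,-.132,.068],[-.092,.132,.068],[.092,.132,.068],[-.13,-.12,.048],[-.13,.12,.048]])
def loc(p,v): return R.from_euler('z',-v[2]).apply(np.append(np.asarray(p)[:2]-v[:2],0))[:2]
E
python3 - <<'E'
from h import *
c=calibration("top")
px=np.array([[299,198],[120,146],[180,77],[115,257],[553,432],[613,248],[650,330]],float)
f=fit(c,(px+.5)/5.6-.5+[270,190],JP,[.54,-.17,1.3]);j=f.x
print("jack",j,np.degrees(j[2]),f.fun.round(1))
px=np.array([[165,50],[463,117],[350,560],[38,488],[526,156],[428,552]],float)
f=fit(c,(px+.5)/3.8-.5+[70,145],BP,[.53,.24,1.3]);b=f.x
print("box",b,np.degrees(b[2]),f.fun.round(1))
m=bp(c,(np.array([445,335])+.5)/3.8-.5+[70,145],.049);print("mark",m,"in box",loc(m,b))
d=np.array([np.cos(b[2]),np.sin(b[2])]); print("jack goal", m[:2]-.065*d)
print("jack in box",loc(j,b))
s=env.get_state();print(R.from_rotvec(s["ee_rot"]).as_matrix().round(3))
w=calibration("wrist");print(w["position"],R.from_rotvec(w["orientation"]).as_matrix().round(2))
E
```

```text
jack [ 0.54063705 -0.1709699   1.22246726] 70.04221471652068 [-0.3 -0.1 -0.1  0.2 -0.3 -0.5 -1.  -0.   0.   0.4  0.5 -0.1  1.   0.1]
box [0.53343778 0.2341242  1.38071113] 79.10892020058566 [-0.1 -0.7  0.7 -0.6  0.2  0.9 -1.1  0.8  0.2 -0.6 -0.   0.1]
mark [0.51610826 0.12649468 0.049     ] in box [-0.1089652  -0.00331841]
jack goal [0.503827   0.06266545]
jack in box [-0.39643736 -0.08360911]
[[ 0.948  0.317 -0.001]
 [ 0.317 -0.948  0.001]
 [-0.    -0.002 -1.   ]]
[ 0.27747845 -0.59284136  0.37176076] [[ 0.32 -0.91 -0.28]
 [-0.95 -0.3  -0.09]
 [-0.    0.29 -0.96]]
```

Call:
arm_command --steps '[{"rz": -0.082}, {"rz": -0.082}, {"rz": -0.082}, {"rz": -0.082}, {"rz": -0.082}, {"rz": -0.082}, {"rz": -0.08}, {"x": 0.152, "y": 0.046}, {"x": 0.152, "y": 0.046}, {"x": 0.152, "y": 0.046}, {"x": 0.152, "y": 0.046}, {"x": 0.152, "y": 0.046}, {"x": 0.152, "y": 0.046}, {"x": 0.152, "y": 0.046}, {"x": 0.152, "y": 0.046}, {"x": 0.152, "y": 0.046}, {"x": 0.152, "y": 0.046}, {"x": 0.152, "y": 0.046}, {"x": 0.152, "y": 0.046}, {"x": 0.152, "y": 0.046}]'

```text
$.steps[0]: bad value
```

```bash
cat >> h.py <<'E'
def togo(g,yaw=None):
    "shift in tool-axis fractions, turn fraction to world goal g, tool-x heading yaw"
    s=env.get_state();M=R.from_rotvec(s["ee_rot"]).as_matrix()
    th=np.arctan2(M[1,0],M[0,0]);print("t",s["clock"],"pos",s["tool_pos"].round(4),"yaw",np.degrees(th).round(2),"tilt",M[:,2].round(4),"F",s["contact_force"].round(1),"open",s["opening"].round(4))
    d=np.asarray(g)-s["tool_pos"];print("world d",d.round(4),"tool frac",(M.T@d/.25).round(4))
    if yaw is not None: print("rz frac",-(np.degrees(yaw-th))/90)
E
python3 - <<'E'
from h import *
im=read_camera("wrist");cv2.imwrite("pics/w1.png",im[...,::-1])
togo([.5406,-.171,.067],1.2225);c=calibration("wrist")
j=[.5406,-.171,1.2225]
P=JP.copy();P[:,:2]=R.from_euler('z',j[2]).apply(JP*[1,1,0])[:,:2]+j[:2];print(proj(c,P).round(0).tolist())
E
```

```text
Traceback (most recent call last):
  File "h.py", line 23, in togo
    th=np.arctan2(M[1,0],M[0,0]);print("t",s["clock"],"pos",s["tool_pos"].round(4),"yaw",np.degrees(th).round(2),"tilt",M[:,2].round(4),"F",s["contact_force"].round(1),"open",s["opening"].round(4))
                                                                                                                                                                               ^^^^^^^^^^^^^^^^^^
AttributeError: 'float' object has no attribute 'round'
```

View pics/w1.png

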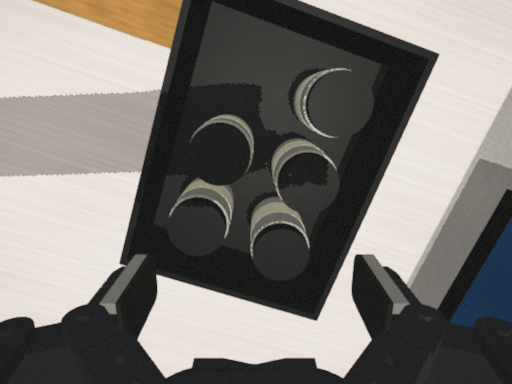

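The move was refused because every row needs all its keys, so the wrist picture shows only the bench organiser below the start pose.

Call:
arm_command --steps '[{"x": 0, "y": 0, "z": 0, "rx": 0, "ry": 0, "rz": -0.082, "hand": 85}, {"x": 0, "y": 0, "z": 0, "rx": 0, "ry": 0, "rz": -0.082, "hand": 85}, {"x": 0, "y": 0, "z": 0, "rx": 0, "ry": 0, "rz": -0.082, "hand": 85}, {"x": 0, "y": 0, "z": 0, "rx": 0, "ry": 0, "rz": -0.082, "hand": 85}, {"x": 0, "y": 0, "z": 0, "rx": 0, "ry": 0, "rz": -0.082, "hand": 85}, {"x": 0, "y": 0, "z": 0, "rx": 0, "ry": 0, "rz": -0.082, "hand": 85}, {"x": 0, "y": 0, "z": 0, "rx": 0, "ry": 0, "rz": -0.08, "hand": 85}, {"x": 0.152, "y": 0.046, "z": 0, "rx": 0, "ry": 0, "rz": 0, "hand": 85}, {"x": 0.152, "y": 0.046, "z": 0, "rx": 0, "ry": 0, "rz": 0, "hand": 85}, {"x": 0.152, "y": 0.046, "z": 0, "rx": 0, "ry": 0, "rz": 0, "hand": 85}, {"x": 0.152, "y": 0.046, "z": 0, "rx": 0, "ry": 0, "rz": 0, "hand": 85}, {"x": 0.152, "y": 0.046, "z": 0, "rx": 0, "ry": 0, "rz": 0, "hand": 85}, {"x": 0.152, "y": 0.046, "z": 0, "rx": 0, "ry": 0, "rz": 0, "hand": 85}, {"x": 0.152, "y": 0.046, "z": 0, "rx": 0, "ry": 0, "rz": 0, "hand": 85}, {"x": 0.152, "y": 0.046, "z": 0, "rx": 0, "ry": 0, "rz": 0, "hand": 85}, {"x": 0.152, "y": 0.046, "z": 0, "rx": 0, "ry": 0, "rz": 0, "hand": 85}, {"x": 0.152, "y": 0.046, "z": 0, "rx": 0, "ry": 0, "rz": 0, "hand": 85}, {"x": 0.152, "y": 0.046, "z": 0, "rx": 0, "ry": 0, "rz": 0, "hand": 85}, {"x": 0.152, "y": 0.046, "z": 0, "rx": 0, "ry": 0, "rz": 0, "hand": 85}]'

```text
clock: 2.05
tool_pos: [0.4925, -0.2339, 0.2312]
ee_rot: [-2.574, -1.801, 0.0]
contact_force: [1.0, -0.5, -0.4]
opening: 0.0849
finger_force: 0.0
```

```bash
sed -i 's/s\["opening"\].round(4)/round(s["opening"],4)/' h.py
python3 - <<'E'
from h import *
im=read_camera("wrist");cv2.imwrite("pics/w2.png",im[...,::-1])
togo([.5406,-.171,.067],1.2225);c=calibration("wrist")
j=[.5406,-.171,1.2225]
P=JP.copy();P[:,:2]=R.from_euler('z',j[2]).apply(JP*[1,1,0])[:,:2]+j[:2];print(proj(c,P).round(0).tolist())
E
```

```text
t 2.1 pos [ 0.4972 -0.2262  0.2316] yaw 70.47 tilt [ 0.0036  0.0043 -1.    ] F [ 4.1  6.6 -0.3] open 0.0851
world d [ 0.0434  0.0552 -0.1646] tool frac [0.2628 0.0883 0.66  ]
rz frac 0.004702673763613883
[[281.0, 103.0], [278.0, 27.0], [318.0, 49.0], [234.0, 49.0], [236.0, 234.0], [307.0, 234.0], [278.0, 270.0]]
```

View pics/w2.png

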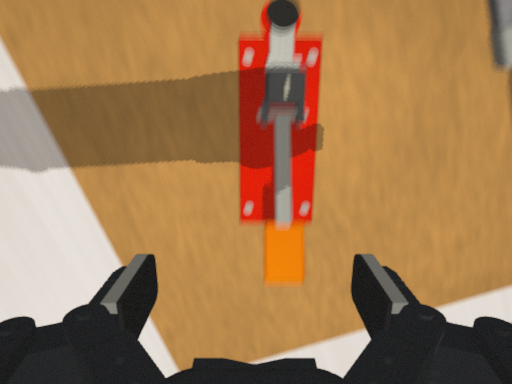

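The wrist picture shows the jack ahead, tower at (286,88), matching the estimate apart from the motion blur. I'll let the arm settle with one still row.

Call:
arm_command --steps '[{"x": 0, "y": 0, "z": 0, "rx": 0, "ry": 0, "rz": 0, "hand": 85}, {"x": 0, "y": 0, "z": 0, "rx": 0, "ry": 0, "rz": 0, "hand": 85}]'

```text
clock: 2.3
tool_pos: [0.4915, -0.2357, 0.231]
ee_rot: [-2.574, -1.801, 0.001]
contact_force: [-0.3, -0.6, -0.2]
opening: 0.0851
finger_force: 0.0
```

```bash
python3 - <<'E'
from h import *
im=read_camera("wrist");cv2.imwrite("pics/w3.png",im[...,::-1]);
togo([.5406,-.171,.067],1.2225);c=calibration("wrist")
# fit the jack from this picture: stripe, tower, red plate
h=cv2.cvtColor(im,cv2.COLOR_RGB2HSV); H,S,V=[h[...,i].astype(int) for i in range(3)]
m=(H>8)&(H<16)&(S>235)&(V>200); u,a,_=cent(m); print("pad",u,a,bp(c,u,.119))
m=((H<6)|(H>174))&(S>180)&(V>100); m[:, :200]=0; u,a,l=cent(m); y,x=np.where(l); print("red rows",y.min(),y.max())
for r in range(y.min(),y.max(),25): 
    k=x[y==r]; p=[bp(c,(e,r),.01) for e in (k.min(),k.max())]; print(r,k.min(),k.max(),((p[0]+p[1])/2)[:2].round(4),np.linalg.norm(p[0]-p[1]).round(4))
j=[.5406,-.171,1.2225]
P=JP.copy();P[:,:2]=R.from_euler('z',j[2]).apply(JP*[1,1,0])[:,:2]+j[:2];print(proj(c,P).round(0).tolist())
E
```

```text
t 2.35 pos [ 0.4911 -0.2364  0.231 ] yaw 69.89 tilt [-1.1e-03 -5.0e-04 -1.0e+00] F [-0.5 -0.2 -0.3] open 0.0852
world d [ 0.0495  0.0654 -0.164 ] tool frac [0.3142 0.0966 0.6555]
rz frac -0.0017278312752279491
pad [284.20461095 247.40201729] 694 [ 0.4981145  -0.29105908  0.119     ]
red rows 2 224
2 270 270 [ 0.5599 -0.0948] 0.0
27 261 268 [ 0.5476 -0.1134] 0.0068
52 239 268 [ 0.5297 -0.1309] 0.0289
77 239 263 [ 0.5192 -0.1522] 0.0244
102 239 263 [ 0.5107 -0.1752] 0.025
127 239 272 [ 0.5063 -0.2009] 0.0351
152 239 272 [ 0.4971 -0.226 ] 0.0358
177 240 273 [ 0.4885 -0.2526] 0.0367
202 240 273 [ 0.4785 -0.2801] 0.0375
[[284.0, 86.0], [280.0, 11.0], [320.0, 34.0], [235.0, 34.0], [239.0, 224.0], [311.0, 223.0], [283.0, 257.0]]
```

View pics/w3.png

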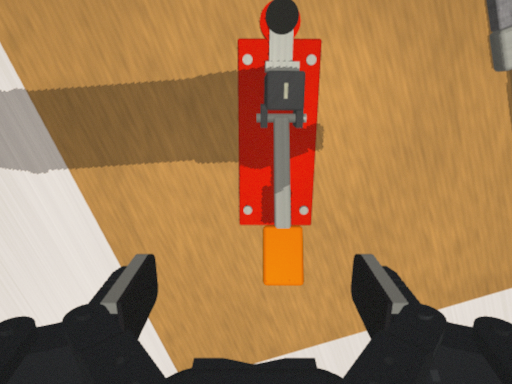

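The settled wrist picture shows tower top (286,90), saddle (282,16), base corners (320,39), (238,39), (239,224), (311,224), pad (283,256). I'll refit from those.

```bash
python3 - <<'E'
from h import *
c=calibration("wrist")
uv=np.array([[286,90],[282,16],[321,39],[238,39],[239,224],[311,224],[283,256]],float)
f=fit(c,uv,JP,[.54,-.17,1.22]);print("jack",f.x,f.fun.round(1))
j=f.x.copy(); j[:2]=(j[:2]+[.5406,-.171])/2; print(j)
togo([j[0],j[1],.067],j[2])
E
```

```text
jack [ 0.5409752  -0.17424102  1.21464229] [-0.2  0.3  0.1 -1.2  1.1 -1.3 -1.  -1.7 -0.2  1.6  0.1  1.9  0.1  3.9]
[ 0.5407876  -0.17262051  1.21464229]
t 2.35 pos [ 0.4911 -0.2364  0.231 ] yaw 69.89 tilt [-1.1e-03 -5.0e-04 -1.0e+00] F [-0.5 -0.2 -0.3] open 0.0852
world d [ 0.0497  0.0638 -0.164 ] tool frac [0.3084 0.0995 0.6555]
rz frac 0.003274541437913334
```

Call:
arm_command --steps '[{"x": 0.103, "y": 0.033, "z": 0, "rx": 0, "ry": 0, "rz": 0.003, "hand": 85}, {"x": 0.103, "y": 0.033, "z": 0, "rx": 0, "ry": 0, "rz": 0, "hand": 85}, {"x": 0.103, "y": 0.033, "z": 0, "rx": 0, "ry": 0, "rz": 0, "hand": 85}, {"x": 0, "y": 0, "z": 0.1, "rx": 0, "ry": 0, "rz": 0, "hand": 85}, {"x": 0, "y": 0, "z": 0.1, "rx": 0, "ry": 0, "rz": 0, "hand": 85}, {"x": 0, "y": 0, "z": 0.1, "rx": 0, "ry": 0, "rz": 0, "hand": 85}, {"x": 0, "y": 0, "z": 0.1, "rx": 0, "ry": 0, "rz": 0, "hand": 85}, {"x": 0, "y": 0, "z": 0.1, "rx": 0, "ry": 0, "rz": 0, "hand": 85}, {"x": 0, "y": 0, "z": 0.1, "rx": 0, "ry": 0, "rz": 0, "hand": 85}, {"x": 0, "y": 0, "z": 0.056, "rx": 0, "ry": 0, "rz": 0, "hand": 85}, {"x": 0, "y": 0, "z": 0, "rx": 0, "ry": 0, "rz": 0, "hand": 85}, {"x": 0, "y": 0, "z": 0, "rx": 0, "ry": 0, "rz": 0, "hand": 50}, {"x": 0, "y": 0, "z": 0, "rx": 0, "ry": 0, "rz": 0, "hand": 40}, {"x": 0, "y": 0, "z": 0, "rx": 0, "ry": 0, "rz": 0, "hand": 30}, {"x": 0, "y": 0, "z": 0, "rx": 0, "ry": 0, "rz": 0, "hand": 20}, {"x": 0, "y": 0, "z": 0, "rx": 0, "ry": 0, "rz": 0, "hand": 20}]' --grip_force 40

```text
clock: 3.95
tool_pos: [0.542, -0.1714, 0.0682]
ee_rot: [2.577, 1.796, -0.0]
contact_force: [-2.9, 0.4, 5.3]
opening: 0.0296
finger_force: 44.5
```

```bash
python3 - <<'E'
from h import *
im=read_camera("top");cv2.imwrite("pics/t2.png",cv2.resize(im[150:290,170:420],None,fx=3.2,fy=3.2,interpolation=cv2.INTER_CUBIC)[...,::-1])
togo([.504,.0627,.067],1.3807)
E
```

```text
t 4.0 pos [ 0.5419 -0.1714  0.0681] yaw 69.73 tilt [ 2.e-04 -5.e-04 -1.e+00] F [-3.6  0.6  5.6] open 0.0295
world d [-0.0379  0.2341 -0.0011] tool frac [ 0.8258 -0.4667  0.004 ]
rz frac -0.10423170086088712
```

View pics/t2.png

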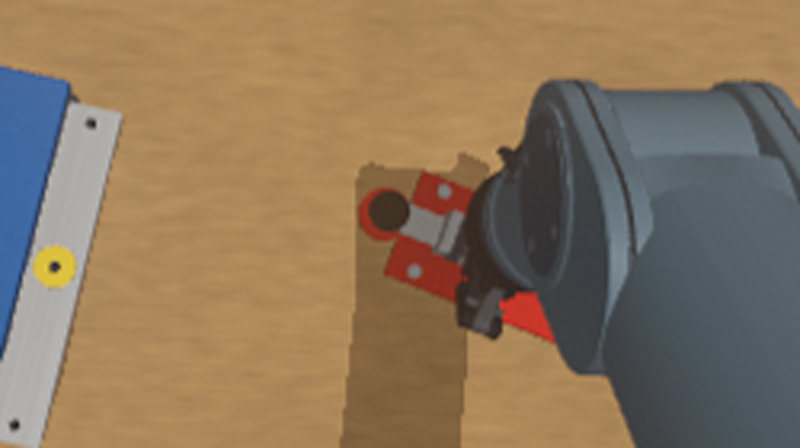

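The crop shows the gripper over the tower with saddle at (389,212), still pointing at the box; the grip reads 29.6 mm, matching the 30 mm tower. Next I turn to the box heading and slide to about 40 mm short.

Call:
arm_command --steps '[{"x": 0, "y": 0, "z": 0, "rx": 0, "ry": 0, "rz": -0.035, "hand": 20}, {"x": 0, "y": 0, "z": 0, "rx": 0, "ry": 0, "rz": -0.035, "hand": 20}, {"x": 0, "y": 0, "z": 0, "rx": 0, "ry": 0, "rz": -0.034, "hand": 20}, {"x": 0.073, "y": -0.033, "z": 0, "rx": 0, "ry": 0, "rz": 0, "hand": 20}, {"x": 0.073, "y": -0.033, "z": 0, "rx": 0, "ry": 0, "rz": 0, "hand": 20}, {"x": 0.073, "y": -0.033, "z": 0, "rx": 0, "ry": 0, "rz": 0, "hand": 20}, {"x": 0.073, "y": -0.033, "z": 0, "rx": 0, "ry": 0, "rz": 0, "hand": 20}, {"x": 0.073, "y": -0.033, "z": 0, "rx": 0, "ry": 0, "rz": 0, "hand": 20}, {"x": 0.073, "y": -0.033, "z": 0, "rx": 0, "ry": 0, "rz": 0, "hand": 20}, {"x": 0.073, "y": -0.033, "z": 0, "rx": 0, "ry": 0, "rz": 0, "hand": 20}, {"x": 0.073, "y": -0.033, "z": 0, "rx": 0, "ry": 0, "rz": 0, "hand": 20}, {"x": 0.073, "y": -0.033, "z": 0, "rx": 0, "ry": 0, "rz": 0, "hand": 20}, {"x": 0.073, "y": -0.03, "z": 0, "rx": 0, "ry": 0, "rz": 0, "hand": 20}, {"x": 0, "y": 0, "z": 0, "rx": 0, "ry": 0, "rz": 0, "hand": 20}, {"x": 0, "y": 0, "z": 0, "rx": 0, "ry": 0, "rz": 0, "hand": 20}]'

```text
clock: 5.5
tool_pos: [0.4963, 0.0255, 0.0681]
ee_rot: [-2.42, -2.001, -0.003]
contact_force: [-3.3, 5.2, 8.9]
opening: 0.0294
finger_force: 44.8
```

```bash
python3 - <<'E'
from h import *
im=read_camera("top");cv2.imwrite("pics/t3.png",cv2.resize(im[150:300,90:350],None,fx=3,fy=3,interpolation=cv2.INTER_CUBIC)[...,::-1])
togo([.504,.0627,.067],1.3807)
E
```

```text
t 5.55 pos [0.4964 0.0255 0.0681] yaw 79.15 tilt [ 7.0e-04  2.4e-03 -1.0e+00] F [-3.4  6.4  8.3] open 0.0295
world d [ 0.0076  0.0372 -0.0011] tool frac [0.1517 0.002  0.0049]
rz frac 0.00046013839114053486
```

View pics/t3.png

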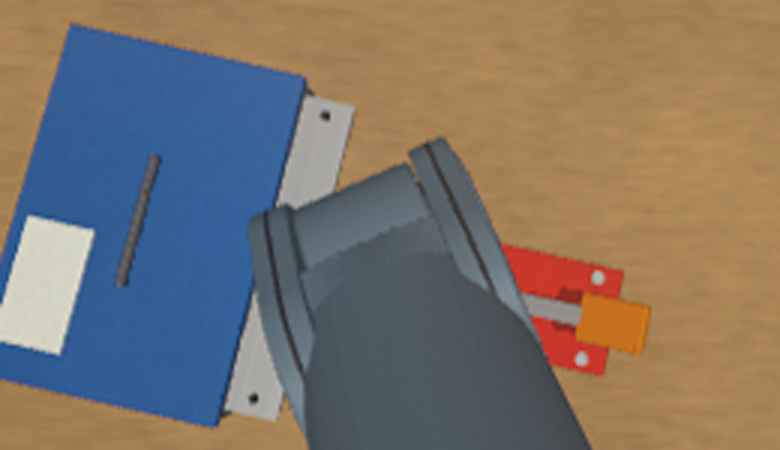

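The arm hides the mark here, but the jack's back corners show at (622,270) and (605,375) and the pad at (613,323). The box has not moved.

```bash
python3 - <<'E'
from h import *
b=[.53344,.23412,1.38071]
c=calibration("top")
uv=(np.array([[605,375],[622,270],[613,323]])+.5)/3-.5+[90,150]
f=fit(c,uv,JP[4:],[.496,.02,1.38]);print("jack top",f.x,f.fun.round(1),"in box",loc(f.x,b))
t=env.get_state()["tool_pos"];print("tcp in box",loc(t,b))
im=read_camera("wrist");c=calibration("wrist");cv2.imwrite("pics/w4.png",im[...,::-1])
h=cv2.cvtColor(im,cv2.COLOR_RGB2HSV); H,S,V=[h[...,i].astype(int) for i in range(3)]
m=(H>22)&(H<33)&(S>180)&(V>120); u,a,_=cent(m); M=bp(c,u,.049);print("mark",u,a,M,loc(M,b))
d=V<60; d[:, :180]=0;d[:,400:]=0
mm=((H<6)|(H>174))&(S>180)&(V>90); u,a,_=cent(mm);print("red",u,a,bp(c,u,.01))
P=np.array([[.065,0,.036],[.05,-.042,.01],[.05,.042,.01],[0,0,.096]]);P[:,:2]=R.from_euler('z',1.3815).apply(P*[1,1,0])[:,:2]+t[:2];print(proj(c,P).round(0).tolist())
E
```

```text
jack top [0.49139133 0.02665787 1.41780365] [-0.3  0.2 -0.2 -0.5  0.5  0.2] in box [-0.21167013  0.00209264]
tcp in box [-0.21183158 -0.00299865]
mark [254.73888221  29.04086538] 3328 [0.51597971 0.12424603 0.049     ] [-0.11119392 -0.0036142 ]
red [253.03145434 179.22187148] 8870 [0.50051415 0.04860231 0.01      ]
[[253.0, 112.0], [325.0, 135.0], [182.0, 136.0], [253.0, 293.0]]
```

View pics/w4.png

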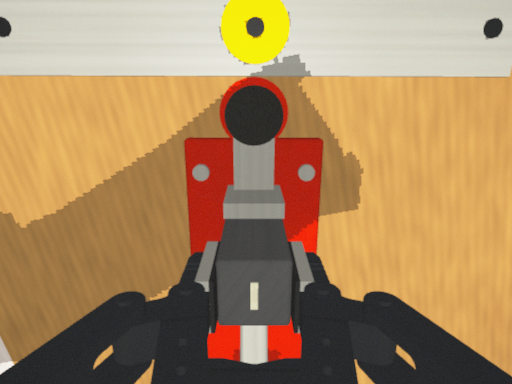

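The wrist picture shows saddle (253,115) in line with the mark (255,27), heading square to the flange, within 1 mm of prediction. About 37 mm remain to the wall, so I'll push most of it, then feel.

Call:
arm_command --steps '[{"x": 0.02, "y": 0, "z": 0, "rx": 0, "ry": 0, "rz": 0, "hand": 20}, {"x": 0.02, "y": 0, "z": 0, "rx": 0, "ry": 0, "rz": 0, "hand": 20}, {"x": 0.02, "y": 0, "z": 0, "rx": 0, "ry": 0, "rz": 0, "hand": 20}, {"x": 0.02, "y": 0, "z": 0, "rx": 0, "ry": 0, "rz": 0, "hand": 20}, {"x": 0.02, "y": 0, "z": 0, "rx": 0, "ry": 0, "rz": 0, "hand": 20}, {"x": 0.02, "y": 0, "z": 0, "rx": 0, "ry": 0, "rz": 0, "hand": 20}, {"x": 0.008, "y": 0, "z": 0, "rx": 0, "ry": 0, "rz": 0, "hand": 20}, {"x": 0, "y": 0, "z": 0, "rx": 0, "ry": 0, "rz": 0, "hand": 20}, {"x": 0, "y": 0, "z": 0, "rx": 0, "ry": 0, "rz": 0, "hand": 20}]'

```text
clock: 6.5
tool_pos: [0.5023, 0.0482, 0.0682]
ee_rot: [2.424, 1.99, -0.009]
contact_force: [-4.9, -14.8, 15.9]
opening: 0.0294
finger_force: 45.9
```

Call:
arm_command --steps '[{"x": 0.004, "y": 0, "z": 0, "rx": 0, "ry": 0, "rz": 0, "hand": 20}, {"x": 0.004, "y": 0, "z": 0, "rx": 0, "ry": 0, "rz": 0, "hand": 20}, {"x": 0, "y": 0, "z": 0, "rx": 0, "ry": 0, "rz": 0, "hand": 20}, {"x": 0, "y": 0, "z": 0, "rx": 0, "ry": 0, "rz": 0, "hand": 20}]'

```text
clock: 6.9
tool_pos: [0.5024, 0.0484, 0.0683]
ee_rot: [2.424, 1.988, -0.013]
contact_force: [-5.4, -20.6, 22.0]
opening: 0.0292
finger_force: 46.2
```

Call:
arm_command --steps '[{"x": 0.004, "y": 0, "z": 0, "rx": 0, "ry": 0, "rz": 0, "hand": 20}, {"x": 0.004, "y": 0, "z": 0, "rx": 0, "ry": 0, "rz": 0, "hand": 20}, {"x": 0, "y": 0, "z": 0, "rx": 0, "ry": 0, "rz": 0, "hand": 20}, {"x": 0, "y": 0, "z": 0, "rx": 0, "ry": 0, "rz": 0, "hand": 20}]'

```text
clock: 7.3
tool_pos: [0.503, 0.051, 0.0683]
ee_rot: [2.425, 1.989, -0.011]
contact_force: [-5.8, -18.6, 19.0]
opening: 0.0296
finger_force: 46.2
```

```bash
python3 - <<'E'
from h import *
b=np.array([.53344,.23412,1.38071])
togo([.504,.0627,.067],1.3807)
s=env.get_state();print("torque",s["torque"],"tcp in box",loc(s["tool_pos"],b))
def ana(im,c,tag):
    h=cv2.cvtColor(im,cv2.COLOR_RGB2HSV); H,S,V=[h[...,i].astype(int) for i in range(3)]
    for n,m,z in (("mark",(H>22)&(H<33)&(S>180)&(V>120),.049),("red",((H<6)|(H>174))&(S>180)&(V>90),.01),("lid",(H>100)&(H<125)&(S>150)&(V>50),.068),("pad",(H>8)&(H<16)&(S>215)&(V>150),.119)):
        if m.sum()<5: continue
        u,a,l=cent(m);y,x=np.where(l);print(tag,n,u.round(1),a,"u",x.min(),x.max(),"v",y.min(),y.max(),bp(c,u,z).round(4))
c=calibration("wrist");im=read_camera("wrist");cv2.imwrite("pics/w5.png",im[...,::-1]);ana(im,c,"wrist")
ana(cv2.imread("pics/w4.png")[...,::-1].copy(),c,"w4")
c=calibration("side");im=read_camera("side");cv2.imwrite("pics/s5.png",im[...,::-1]);ana(im,c,"side");ana(cv2.imread("pics/side0.png")[...,::-1].copy(),c,"side0")
c=calibration("top");im=read_camera("top");cv2.imwrite("pics/t5.png",im[...,::-1]);ana(im,c,"top");ana(cv2.imread("pics/t3.png")[...,::-1].copy(),c,"t3")
c1=cv2.imread("pics/top0.png").astype(int)[145:300,70:175];c2=im[...,::-1].astype(int)[145:300,70:175]
print("top diff left part of lid",np.abs(c1-c2)[:,:60].mean())
E
```

```text
t 7.3 pos [0.503  0.051  0.0683] yaw 78.71 tilt [-0.002 -0.009 -1.   ] F [ -5.8 -18.6  19. ] open 0.0296
world d [ 0.001   0.0117 -0.0013] tool frac [ 0.0469 -0.0051  0.0047]
rz frac -0.004393936699722336
torque [-3.48675549  0.8147221  -0.19326964] tcp in box [-0.18562431 -0.00467118]
wrist mark [249.8  88. ] 3218 u 218 282 v 54 122 [0.5163 0.1258 0.049 ]
wrist red [207.6 187.1] 4094 u 184 232 v 134 254 [0.4787 0.074  0.01  ]
wrist lid [252.9  21. ] 22030 u 0 511 v 0 43 [0.5225 0.1492 0.068 ]
w4 mark [254.7  29. ] 3328 u 221 288 v 0 63 [0.5232 0.1491 0.049 ]
w4 red [253.  179.2] 8870 u 185 322 v 77 254 [0.5071 0.0734 0.01  ]
side red [326.6 228.7] 548 u 314 341 v 210 248 [ 0.4642 -0.0114  0.01  ]
side lid [138.8  55.9] 17571 u 52 237 v 0 124 [ 1.4335 -1.1399  0.068 ]
side0 red [310.8 187.4] 730 u 279 338 v 165 207 [ 0.5177 -0.1868  0.01  ]
side0 lid [411.8  54.9] 18972 u 311 511 v 0 118 [ 0.167  -1.4595  0.068 ]
top red [258.7 237.3] 575 u 235 286 v 226 247 [ 0.5118 -0.0373  0.01  ]
top lid [135.1 219.7] 6866 u 80 190 v 159 291 [0.5409 0.2384 0.068 ]
top pad [281.7 254.2] 292 u 270 293 v 245 263 [ 0.4765 -0.0814  0.119 ]
t3 red [558.2 275.4] 3715 u 503 622 v 245 302 [ 0.4435 -0.7516  0.01  ]
t3 lid [153.1 218.8] 73149 u 0 304 v 27 424 [0.544 0.199 0.068]
t3 pad [612.4 323.6] 2379 u 575 649 v 297 352 [ 0.3573 -0.7572  0.119 ]
top diff left part of lid 5.185161290322581
```

Mark and lid are unmoved and the nose is still about 11 mm from the wall, so this is bench friction from the roughly 20 N down-force. I'll ease up 1.5 mm.

Call:
arm_command --steps '[{"x": 0, "y": 0, "z": -0.006, "rx": 0, "ry": 0, "rz": 0, "hand": 20}, {"x": 0, "y": 0, "z": 0, "rx": 0, "ry": 0, "rz": 0, "hand": 20}, {"x": 0, "y": 0, "z": 0, "rx": 0, "ry": 0, "rz": 0, "hand": 20}]'

```text
clock: 7.75
tool_pos: [0.5024, 0.0585, 0.0683]
ee_rot: [-2.422, -1.999, 0.002]
contact_force: [-0.3, -2.2, -4.9]
opening: 0.0293
finger_force: 42.9
```

Call:
arm_command --steps '[{"x": 0.005, "y": 0, "z": 0, "rx": 0, "ry": 0, "rz": 0, "hand": 20}, {"x": 0.005, "y": 0, "z": 0, "rx": 0, "ry": 0, "rz": 0, "hand": 20}, {"x": 0, "y": 0, "z": 0, "rx": 0, "ry": 0, "rz": 0, "hand": 20}, {"x": 0, "y": 0, "z": 0, "rx": 0, "ry": 0, "rz": 0, "hand": 20}]'

```text
clock: 8.15
tool_pos: [0.5033, 0.0619, 0.0686]
ee_rot: [-2.422, -2.0, -0.0]
contact_force: [0.4, 0.7, -7.9]
opening: 0.0291
finger_force: 42.6
```

Call:
arm_command --steps '[{"x": 0.004, "y": 0, "z": 0, "rx": 0, "ry": 0, "rz": 0, "hand": 20}, {"x": 0.004, "y": 0, "z": 0, "rx": 0, "ry": 0, "rz": 0, "hand": 20}, {"x": 0, "y": 0, "z": 0, "rx": 0, "ry": 0, "rz": 0, "hand": 20}, {"x": 0, "y": 0, "z": 0, "rx": 0, "ry": 0, "rz": 0, "hand": 20}]'

```text
clock: 8.55
tool_pos: [0.5039, 0.0632, 0.0688]
ee_rot: [2.423, 2.0, 0.0]
contact_force: [1.1, 0.3, -8.6]
opening: 0.0296
finger_force: 42.6
```

```bash
cat > look.py <<'E'
from h import *
b=np.array([.53344,.23412,1.38071])
togo([.504,.0627,.0683],1.3807)
print("tcp in box",loc(env.get_state()["tool_pos"],b))
def ana(n):
    im=read_camera(n);c=calibration(n)
    h=cv2.cvtColor(im,cv2.COLOR_RGB2HSV); H,S,V=[h[...,i].astype(int) for i in range(3)]
    for k,m,z in (("mark",(H>22)&(H<33)&(S>180)&(V>120),.049),("pad",(H>8)&(H<16)&(S>215)&(V>150),.119)):
        if m.sum()<20: continue
        u,a,l=cent(m);p=bp(c,u,z);print(n,k,u.round(1),a,p.round(4),"in box",loc(p,b).round(4))
    m=(H>100)&(H<125)&(S>150)&(V>50);ys,xs=np.where(m)
    if n=="top": print("lid leftmost",xs[ys>100].min(),"edge cols",[xs[ys==r].min() for r in (180,200,220,240,260)])
ana("wrist");ana("top")
E
python3 look.py; python3 - <<'E'
from h import *
h=cv2.cvtColor(cv2.imread("pics/top0.png"),cv2.COLOR_BGR2HSV);H,S,V=[h[...,i].astype(int) for i in range(3)]
ys,xs=np.where((H>100)&(H<125)&(S>150)&(V>50));print([xs[ys==r].min() for r in (180,200,220,240,260)])
E
```

```text
t 8.55 pos [0.5039 0.0632 0.0688] yaw 79.07 tilt [ 0.  0. -1.] F [ 1.1  0.3 -8.6] open 0.0296
world d [ 0.0001 -0.0005 -0.0005] tool frac [-0.0019  0.0006  0.0019]
rz frac -0.0004452241475269741
tcp in box [-0.17341929 -0.0033181 ]
wrist mark [253.8 115.7] 2958 [0.5163 0.1258 0.049 ] in box [-0.1096 -0.0036]
top pad [275.7 253.1] 307 [ 0.4785 -0.0691  0.119 ] in box [-0.3082 -0.0033]
lid leftmost 80 edge cols [np.int64(108), np.int64(102), np.int64(96), np.int64(90), np.int64(84)]
[np.int64(108), np.int64(102), np.int64(96), np.int64(90), np.int64(84)]
```

The jack now hangs just off the bench (-8.6 N is its weight), so wall contact will be easy to feel. I'll continue in small steps.

Call:
arm_command --steps '[{"x": 0.005, "y": 0, "z": 0, "rx": 0, "ry": 0, "rz": 0, "hand": 20}, {"x": 0, "y": 0, "z": 0, "rx": 0, "ry": 0, "rz": 0, "hand": 20}, {"x": 0, "y": 0, "z": 0, "rx": 0, "ry": 0, "rz": 0, "hand": 20}]'

```text
clock: 8.95
tool_pos: [0.504, 0.0637, 0.0688]
ee_rot: [2.423, 1.999, -0.001]
contact_force: [-1.7, -3.4, -6.5]
opening: 0.0295
finger_force: 42.8
```

Call:
arm_command --steps '[{"x": 0.005, "y": 0, "z": 0, "rx": 0, "ry": 0, "rz": 0, "hand": 20}, {"x": 0, "y": 0, "z": 0, "rx": 0, "ry": 0, "rz": 0, "hand": 20}, {"x": 0, "y": 0, "z": 0, "rx": 0, "ry": 0, "rz": 0, "hand": 20}]'

```text
clock: 9.25
tool_pos: [0.504, 0.0639, 0.0687]
ee_rot: [2.423, 1.998, -0.004]
contact_force: [-1.0, -6.6, -4.4]
opening: 0.0294
finger_force: 43.2
```

Contact: force builds (6.6 N) with no advance. Now I lower the jack onto the bench, release it and rise.

Call:
arm_command --steps '[{"x": 0, "y": 0, "z": 0.004, "rx": 0, "ry": 0, "rz": 0, "hand": 20}, {"x": 0, "y": 0, "z": 0, "rx": 0, "ry": 0, "rz": 0, "hand": 20}, {"x": 0, "y": 0, "z": 0, "rx": 0, "ry": 0, "rz": 0, "hand": 20}]'

```text
clock: 9.55
tool_pos: [0.504, 0.0639, 0.0683]
ee_rot: [2.423, 1.998, -0.004]
contact_force: [-4.1, -7.0, 3.1]
opening: 0.0294
finger_force: 44.0
```

Call:
arm_command --steps '[{"x": 0, "y": 0, "z": 0, "rx": 0, "ry": 0, "rz": 0, "hand": 40}, {"x": 0, "y": 0, "z": 0, "rx": 0, "ry": 0, "rz": 0, "hand": 55}, {"x": 0, "y": 0, "z": 0, "rx": 0, "ry": 0, "rz": 0, "hand": 70}, {"x": 0, "y": 0, "z": 0, "rx": 0, "ry": 0, "rz": 0, "hand": 70}, {"x": 0, "y": 0, "z": 0, "rx": 0, "ry": 0, "rz": 0, "hand": 70}, {"x": 0, "y": 0, "z": -0.08, "rx": 0, "ry": 0, "rz": 0, "hand": 70}, {"x": 0, "y": 0, "z": -0.12, "rx": 0, "ry": 0, "rz": 0, "hand": 70}, {"x": 0, "y": 0, "z": -0.12, "rx": 0, "ry": 0, "rz": 0, "hand": 70}, {"x": 0, "y": 0, "z": -0.12, "rx": 0, "ry": 0, "rz": 0, "hand": 0}, {"x": 0, "y": 0, "z": 0, "rx": 0, "ry": 0, "rz": 0, "hand": 0}, {"x": 0, "y": 0, "z": 0, "rx": 0, "ry": 0, "rz": 0, "hand": 0}]'

```text
clock: 10.65
tool_pos: [0.5047, 0.0656, 0.1781]
ee_rot: [2.422, 1.999, 0.001]
contact_force: [-0.8, 0.6, 0.4]
opening: 0.0268
finger_force: 0.0
```

```bash
python3 look.py; python3 - <<'E'
from h import *
im=read_camera("wrist");c=calibration("wrist")
cv2.imwrite("pics/w6.png",im[...,::-1])
h=cv2.cvtColor(im,cv2.COLOR_RGB2HSV); H,S,V=[h[...,i].astype(int) for i in range(3)]
m=((H<6)|(H>174))&(S>180)&(V>90);y,x=np.where(m);print("red",m.sum())
for r in range(y.min(),y.max(),20):
    k=x[y==r]; print(r,k.min(),k.max(),[bp(c,(e,r),.01)[:2].round(4).tolist() for e in (k.min(),k.max())])
j=[.5036,.0622,1.3807];P=JP.copy();P[:,:2]=R.from_euler('z',j[2]).apply(JP*[1,1,0])[:,:2]+j[:2];print("pred",proj(c,P).round(0).tolist())
w=(S<60)&(V>200)&(np.hypot(*(np.indices(V.shape)-proj(c,P)[0][::-1,None,None]))<25);print("stripe",[a.mean() for a in np.where(w)[::-1]],w.sum())
E
```

```text
t 10.65 pos [0.5047 0.0656 0.1781] yaw 79.06 tilt [ 0.0012 -0.     -1.    ] F [-0.8  0.6  0.4] open 0.0268
world d [-0.0007 -0.0029 -0.1098] tool frac [-0.012  -0.001   0.4393]
rz frac -0.0005537188217561411
tcp in box [-0.17090619 -0.00359418]
wrist mark [252.9 109.8] 1047 [0.5151 0.1255 0.049 ] in box [-0.1102 -0.0025]
wrist pad [269.8 350.6] 54 [ 0.4954 -0.0399  0.119 ] in box [-0.2763 -0.0145]
top pad [275.3 253.3] 306 [ 0.478  -0.0684  0.119 ] in box [-0.3075 -0.0027]
lid leftmost 80 edge cols [np.int64(108), np.int64(102), np.int64(96), np.int64(90), np.int64(84)]
red 5977
136 210 299 [[0.4711, 0.1083], [0.5506, 0.0928]]
156 211 298 [[0.4678, 0.0902], [0.5469, 0.0748]]
176 212 297 [[0.4644, 0.0714], [0.5431, 0.0561]]
196 212 297 [[0.4599, 0.0521], [0.54, 0.0366]]
216 213 296 [[0.4562, 0.032], [0.5359, 0.0165]]
236 214 295 [[0.4524, 0.011], [0.5317, -0.0043]]
256 238 270 [[0.4713, -0.0152], [0.5033, -0.0214]]
276 239 268 [[0.4677, -0.0379], [0.4972, -0.0436]]
296 237 270 [[0.4607, -0.061], [0.495, -0.0676]]
pred [[255.0, 208.0], [255.0, 108.0], [301.0, 124.0], [208.0, 124.0], [216.0, 313.0], [294.0, 313.0], [255.0, 388.0]]
stripe [np.float64(254.47368421052633), np.float64(208.05263157894737)] 19
```

Stripe at (254.5,208) matches the predicted jack pose to within a pixel: nose at the wall, box unmoved, saddle under the mark. Next I move above the pad with the fingers shut.

Call:
arm_command --steps '[{"x": -0.095, "y": 0, "z": 0, "rx": 0, "ry": 0, "rz": 0, "hand": 0}, {"x": -0.095, "y": 0, "z": 0, "rx": 0, "ry": 0, "rz": 0, "hand": 0}, {"x": -0.095, "y": 0, "z": 0, "rx": 0, "ry": 0, "rz": 0, "hand": 0}, {"x": -0.095, "y": 0, "z": 0, "rx": 0, "ry": 0, "rz": 0, "hand": 0}, {"x": -0.095, "y": 0, "z": 0, "rx": 0, "ry": 0, "rz": 0, "hand": 0}, {"x": -0.095, "y": 0, "z": 0, "rx": 0, "ry": 0, "rz": 0, "hand": 0}, {"x": 0, "y": 0, "z": 0.08, "rx": 0, "ry": 0, "rz": 0, "hand": 0}, {"x": 0, "y": 0, "z": 0.08, "rx": 0, "ry": 0, "rz": 0, "hand": 0}, {"x": 0, "y": 0, "z": 0, "rx": 0, "ry": 0, "rz": 0, "hand": 0}, {"x": 0, "y": 0, "z": 0, "rx": 0, "ry": 0, "rz": 0, "hand": 0}]'

```text
clock: 11.8
tool_pos: [0.4768, -0.074, 0.1373]
ee_rot: [-2.421, -1.999, 0.002]
contact_force: [-1.0, -0.6, 0.3]
opening: 0.0003
finger_force: 0.0
```

```bash
python3 - <<'E'
from h import *
togo([.4773,-.0743,.09],1.3807)
im=read_camera("wrist");c=calibration("wrist")
h=cv2.cvtColor(im,cv2.COLOR_RGB2HSV); H,S,V=[h[...,i].astype(int) for i in range(3)]
for lo in (200,):
    m=(H>8)&(H<16)&(S>lo)&(V>150);u,a,l=cent(m);y,x=np.where(l);print("pad",u,a,x.min(),x.max(),y.min(),y.max())
j=[.5036,.0622,1.3807];P=np.array([[-.136,0,.119],[-.158,0,.131],[-.114,0,.107],[-.114,.017,.107],[-.114,-.017,.107]]);P[:,:2]=R.from_euler('z',j[2]).apply(P*[1,1,0])[:,:2]+j[:2];print("pred",proj(c,P).round(0).tolist(),"tip",proj(c,[env.get_state()["tool_pos"]]))
E
```

```text
t 11.8 pos [ 0.4768 -0.074   0.1373] yaw 79.1 tilt [-1.9e-03  6.0e-04 -1.0e+00] F [-1.  -0.6  0.3] open 0.0003
world d [ 0.0005 -0.0003 -0.0473] tool frac [-0.001   0.0026  0.1892]
rz frac -0.00014591119993316988
pad [255.41837257 216.32778915] 3908 223 287 183 260
pred [[253.0, 237.0], [253.0, 287.0], [253.0, 189.0], [221.0, 190.0], [285.0, 189.0]] tip [[253.51754826 258.57984093]]
```

Call:
arm_command --steps '[{"x": 0, "y": 0, "z": 0.02, "rx": 0, "ry": 0, "rz": 0, "hand": 0}, {"x": 0, "y": 0, "z": 0.02, "rx": 0, "ry": 0, "rz": 0, "hand": 0}, {"x": 0, "y": 0, "z": 0.02, "rx": 0, "ry": 0, "rz": 0, "hand": 0}, {"x": 0, "y": 0, "z": 0.02, "rx": 0, "ry": 0, "rz": 0, "hand": 0}, {"x": 0, "y": 0, "z": 0.02, "rx": 0, "ry": 0, "rz": 0, "hand": 0}, {"x": 0, "y": 0, "z": 0.02, "rx": 0, "ry": 0, "rz": 0, "hand": 0}]'

```text
clock: 12.45
tool_pos: [0.4775, -0.0745, 0.1074]
ee_rot: [2.423, 1.999, -0.0]
contact_force: [-0.2, -0.6, 2.6]
opening: 0.0002
finger_force: 1.2
```

Call:
arm_command --steps '[{"x": 0, "y": 0, "z": 0.015, "rx": 0, "ry": 0, "rz": 0, "hand": 0}, {"x": 0, "y": 0, "z": 0.015, "rx": 0, "ry": 0, "rz": 0, "hand": 0}, {"x": 0, "y": 0, "z": 0.015, "rx": 0, "ry": 0, "rz": 0, "hand": 0}, {"x": 0, "y": 0, "z": 0.015, "rx": 0, "ry": 0, "rz": 0, "hand": 0}, {"x": 0, "y": 0, "z": 0.015, "rx": 0, "ry": 0, "rz": 0, "hand": 0}, {"x": 0, "y": 0, "z": 0.015, "rx": 0, "ry": 0, "rz": 0, "hand": 0}, {"x": 0, "y": 0, "z": 0, "rx": 0, "ry": 0, "rz": 0, "hand": 0}, {"x": 0, "y": 0, "z": 0, "rx": 0, "ry": 0, "rz": 0, "hand": 0}, {"x": 0, "y": 0, "z": 0, "rx": 0, "ry": 0, "rz": 0, "hand": 0}]'

```text
clock: 13.35
tool_pos: [0.4778, -0.0757, 0.0856]
ee_rot: [2.423, 1.997, -0.001]
contact_force: [-0.5, -4.4, 6.9]
opening: 0.0001
finger_force: 3.4
```

```bash
cp look.py look2.py; python3 look2.py
```

```text
t 13.35 pos [ 0.4778 -0.0757  0.0856] yaw 79.01 tilt [ 8.0e-04 -1.7e-03 -1.0e+00] F [-0.5 -4.4  6.9] open 0.0001
world d [ 0.0262  0.1384 -0.0173] tool frac [ 0.5636 -0.0028  0.0684]
rz frac -0.0010861543794735767
tcp in box [-0.31477126 -0.00392954]
wrist pad [250.3 233.6] 2125 [ 0.482  -0.0487  0.119 ] in box [-0.2874 -0.0029]
top mark [185.4 232.5] 100 [0.5167 0.1296 0.049 ] in box [-0.1058 -0.0033]
lid leftmost 79 edge cols [np.int64(107), np.int64(101), np.int64(95), np.int64(89), np.int64(83)]
```

Load of 6.9 N at 0.3 rad, and the lid edge shift fits about 8 mm of lift. Now I let the handle back up gently.

Call:
arm_command --steps '[{"x": 0, "y": 0, "z": -0.015, "rx": 0, "ry": 0, "rz": 0, "hand": 0}, {"x": 0, "y": 0, "z": -0.015, "rx": 0, "ry": 0, "rz": 0, "hand": 0}, {"x": 0, "y": 0, "z": -0.015, "rx": 0, "ry": 0, "rz": 0, "hand": 0}, {"x": 0, "y": 0, "z": -0.015, "rx": 0, "ry": 0, "rz": 0, "hand": 0}, {"x": 0, "y": 0, "z": -0.015, "rx": 0, "ry": 0, "rz": 0, "hand": 0}, {"x": 0, "y": 0, "z": -0.02, "rx": 0, "ry": 0, "rz": 0, "hand": 0}, {"x": 0, "y": 0, "z": -0.02, "rx": 0, "ry": 0, "rz": 0, "hand": 0}, {"x": 0, "y": 0, "z": -0.02, "rx": 0, "ry": 0, "rz": 0, "hand": 0}, {"x": 0, "y": 0, "z": -0.02, "rx": 0, "ry": 0, "rz": 0, "hand": 0}, {"x": 0, "y": 0, "z": -0.02, "rx": 0, "ry": 0, "rz": 0, "hand": 0}, {"x": 0, "y": 0, "z": -0.02, "rx": 0, "ry": 0, "rz": 0, "hand": 0}, {"x": 0, "y": 0, "z": -0.015, "rx": 0, "ry": 0, "rz": 0, "hand": 0}, {"x": 0, "y": 0, "z": 0, "rx": 0, "ry": 0, "rz": 0, "hand": 0}, {"x": 0, "y": 0, "z": 0, "rx": 0, "ry": 0, "rz": 0, "hand": 0}, {"x": 0, "y": 0, "z": 0, "rx": 0, "ry": 0, "rz": 0, "hand": 0}]'

```text
clock: 14.95
tool_pos: [0.4771, -0.0744, 0.1376]
ee_rot: [-2.423, -1.999, 0.001]
contact_force: [0.1, 0.0, -0.2]
opening: 0.0001
finger_force: 0.0
```

```bash
python3 look2.py; python3 - <<'E'
from h import *
im=read_camera("wrist")
h=cv2.cvtColor(im,cv2.COLOR_RGB2HSV); H,S,V=[h[...,i].astype(int) for i in range(3)]
m=(H>8)&(H<16)&(S>200)&(V>150);u,a,l=cent(m);y,x=np.where(l);print("pad",u,a,x.min(),x.max(),y.min(),y.max())
E
```

```text
t 14.95 pos [ 0.4771 -0.0744  0.1376] yaw 79.07 tilt [-6.e-04 -0.e+00 -1.e+00] F [ 0.1  0.  -0.2] open 0.0001
world d [ 0.0269  0.1371 -0.0693] tool frac [0.5587 0.0017 0.2769]
rz frac -0.0004718179454723508
tcp in box [-0.31355915 -0.00298872]
wrist pad [254.  215.9] 3923 [ 0.4801 -0.0604  0.119 ] in box [-0.2993 -0.0033]
top mark [186.8 232.7] 88 [0.5163 0.1264 0.049 ] in box [-0.109  -0.0035]
lid leftmost 80 edge cols [np.int64(108), np.int64(102), np.int64(96), np.int64(90), np.int64(84)]
pad [253.85525648 216.00558659] 3938 222 286 183 256
```

Handle fully up, box down and unmoved. Final press.

Call:
arm_command --steps '[{"x": 0, "y": 0, "z": 0.02, "rx": 0, "ry": 0, "rz": 0, "hand": 0}, {"x": 0, "y": 0, "z": 0.02, "rx": 0, "ry": 0, "rz": 0, "hand": 0}, {"x": 0, "y": 0, "z": 0.02, "rx": 0, "ry": 0, "rz": 0, "hand": 0}, {"x": 0, "y": 0, "z": 0.02, "rx": 0, "ry": 0, "rz": 0, "hand": 0}, {"x": -0.002, "y": 0, "z": 0.02, "rx": 0, "ry": 0, "rz": 0, "hand": 0}, {"x": -0.002, "y": 0, "z": 0.02, "rx": 0, "ry": 0, "rz": 0, "hand": 0}, {"x": -0.002, "y": 0, "z": 0.015, "rx": 0, "ry": 0, "rz": 0, "hand": 0}, {"x": -0.002, "y": 0, "z": 0.015, "rx": 0, "ry": 0, "rz": 0, "hand": 0}, {"x": -0.002, "y": 0, "z": 0.015, "rx": 0, "ry": 0, "rz": 0, "hand": 0}, {"x": -0.002, "y": 0, "z": 0.015, "rx": 0, "ry": 0, "rz": 0, "hand": 0}, {"x": -0.002, "y": 0, "z": 0.015, "rx": 0, "ry": 0, "rz": 0, "hand": 0}, {"x": -0.002, "y": 0, "z": 0.015, "rx": 0, "ry": 0, "rz": 0, "hand": 0}, {"x": 0, "y": 0, "z": 0.015, "rx": 0, "ry": 0, "rz": 0, "hand": 0}, {"x": 0, "y": 0, "z": 0.015, "rx": 0, "ry": 0, "rz": 0, "hand": 0}, {"x": 0, "y": 0, "z": 0.015, "rx": 0, "ry": 0, "rz": 0, "hand": 0}, {"x": 0, "y": 0, "z": 0.015, "rx": 0, "ry": 0, "rz": 0, "hand": 0}, {"x": 0, "y": 0, "z": 0.015, "rx": 0, "ry": 0, "rz": 0, "hand": 0}, {"x": 0, "y": 0, "z": 0.015, "rx": 0, "ry": 0, "rz": 0, "hand": 0}, {"x": 0, "y": 0, "z": 0, "rx": 0, "ry": 0, "rz": 0, "hand": 0}, {"x": 0, "y": 0, "z": 0, "rx": 0, "ry": 0, "rz": 0, "hand": 0}]'

```text
clock: 17.1
tool_pos: [0.4768, -0.0806, 0.063]
ee_rot: [2.423, 1.996, -0.003]
contact_force: [-1.3, -6.0, 8.5]
opening: -0.0
finger_force: 4.2
```

Call:
arm_command --steps '[{"x": 0, "y": 0, "z": 0.008, "rx": 0, "ry": 0, "rz": 0, "hand": 0}, {"x": 0, "y": 0, "z": 0.006, "rx": 0, "ry": 0, "rz": 0, "hand": 0}, {"x": 0, "y": 0, "z": 0, "rx": 0, "ry": 0, "rz": 0, "hand": 0}, {"x": 0, "y": 0, "z": 0, "rx": 0, "ry": 0, "rz": 0, "hand": 0}]'

```text
clock: 17.5
tool_pos: [0.4768, -0.0808, 0.0596]
ee_rot: [2.423, 1.996, -0.003]
contact_force: [-1.1, -6.1, 9.0]
opening: -0.0003
finger_force: 4.7
```

```bash
python3 look2.py
```

```text
t 17.5 pos [ 0.4768 -0.0808  0.0596] yaw 78.95 tilt [ 1.0e-04 -2.9e-03 -1.0e+00] F [-1.1 -6.1  9. ] open -0.0003
world d [0.0272 0.1435 0.0087] tool frac [ 0.5842 -0.0031 -0.0363]
rz frac -0.0017734926565142056
tcp in box [-0.31996797 -0.00384443]
wrist pad [250.7 232.3] 2325 [ 0.4836 -0.0421  0.119 ] in box [-0.2807 -0.0033]
top mark [184.3 232.4] 106 [0.5169 0.1321 0.049 ] in box [-0.1033 -0.003 ]
lid leftmost 79 edge cols [np.int64(106), np.int64(100), np.int64(94), np.int64(88), np.int64(82)]
```

Call:
arm_command --steps '[{"x": 0, "y": 0, "z": 0.008, "rx": 0, "ry": 0, "rz": 0, "hand": 0}, {"x": 0, "y": 0, "z": 0.008, "rx": 0, "ry": 0, "rz": 0, "hand": 0}, {"x": 0, "y": 0, "z": 0.006, "rx": 0, "ry": 0, "rz": 0, "hand": 0}, {"x": 0, "y": 0, "z": 0.004, "rx": 0, "ry": 0, "rz": 0, "hand": 0}, {"x": 0, "y": 0, "z": 0, "rx": 0, "ry": 0, "rz": 0, "hand": 0}, {"x": 0, "y": 0, "z": 0, "rx": 0, "ry": 0, "rz": 0, "hand": 0}]'

```text
clock: 18.2
tool_pos: [0.4768, -0.0809, 0.0537]
ee_rot: [2.423, 1.995, -0.003]
contact_force: [-3.6, -7.3, 17.2]
opening: 0.0001
finger_force: 8.6
```

Call:
arm_command --steps '[{"x": 0, "y": 0, "z": 0.004, "rx": 0, "ry": 0, "rz": 0, "hand": 0}, {"x": 0, "y": 0, "z": 0, "rx": 0, "ry": 0, "rz": 0, "hand": 0}, {"x": 0, "y": 0, "z": 0, "rx": 0, "ry": 0, "rz": 0, "hand": 0}]'

```text
clock: 18.5
tool_pos: [0.4769, -0.0809, 0.0532]
ee_rot: [2.423, 1.995, -0.003]
contact_force: [-6.1, -5.7, 23.9]
opening: -0.0002
finger_force: 12.3
```

The handle is on its stop: 24 N at 53 mm. A quick check, then hand in.

```bash
python3 look2.py; python3 -c "
from h import *
c=calibration('top');b=[.53344,.23412,1.3807]
print('mark at z=.069',loc(bp(c,[184,232.4],.069),b))
print(env.sign_off())"
```

```text
t 18.5 pos [ 0.4769 -0.0809  0.0532] yaw 78.95 tilt [ 3.0e-04 -3.6e-03 -1.0e+00] F [-6.1 -5.7 23.9] open -0.0002
world d [0.0271 0.1436 0.0151] tool frac [ 0.5843 -0.0036 -0.0625]
rz frac -0.0017904327741215956
tcp in box [-0.32002735 -0.00397484]
wrist pad [250.3 232.5] 2311 [ 0.4843 -0.0394  0.119 ] in box [-0.2779 -0.0034]
top mark [184.  232.3] 113 [0.517  0.1327 0.049 ] in box [-0.1027 -0.003 ]
lid leftmost 79 edge cols [np.int64(106), np.int64(100), np.int64(94), np.int64(88), np.int64(82)]
mark at z=.069 [-0.10626156 -0.00291453]
the job is handed in; nothing more can be done
None
```

I handed the job in at 18.5 s with the handle held on its stop (24 N at the pad) and the saddle raising the flange at the mark after the test stroke and full return; the hand-in call gave no verdict.

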